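# Find the right-hand tie bolt for the nut

## Robot

A 6-joint arm with a two-finger parallel gripper is mounted at the origin on the work surface. World frame = base frame: x ahead of the robot, y to its left, z up, the work surface at z = 0. Lengths are in mm, angles in rad, forces in N, time in s.
With the tool pointing down it reaches from about 350 to 775 mm from the base axis. Payload 7.3 kg.
Tool frame: the origin (TCP) lies midway between the tips of the shut fingers; the grasp point (between the pads) lies 19 mm behind it; z points along the fingers, y is the line along which they close (so a half turn about z gives the same grasp; the last joint's range is limited). The gripper opens to 92 mm and grips with 3 to 60 N. Pads are 19 mm wide; open, the fingers measure 130 mm over their backs; the gripper's body (75 mm by 190 mm) begins 47 mm behind the grasp point.
Start: joints at [1.102, 0.342, 1.524, -0, 1.275, -0.146], TCP at [166.528, 497.909, 226.741] pointing down, gripper open.
Joint ranges: [-2.53, 2.53], [-0.77, 2.02], [0.04, 2.7], [-1, 4.14], [0.28, 2.66], [-3.11, 3.11]. Speed limits (rad/s): [2.57, 2.57, 3.14, 3.14, 3.14, 3.14].

## Interface

Orientations are given as [roll, pitch, yaw] about the fixed x, y, z axes, in that order (R = Rz(yaw) Ry(pitch) Rx(roll)).
In Python, from plant import get_obs, capture, camera_model, close_job, search_frame, regions_of, pinpoint gives the robot as it stands. The module is installed in compiled form; this text tells all that it offers.
- The arm moves only by the shell command python3 -m pendant 'ROWS'. ROWS is JSON, one flat list of numbers, 7 for each row, row after row: the shift along the tool's x, y, z in units of 30 mm (1.0 is 30 mm), then the turn, a rotation vector about the tool's x, y, z in units of 4 degrees (1.0 is 4 degrees), then the closure, from -1 (fully open) to 1 (shut), so that 0 is half open. In form: [dx, dy, dz, wx, wy, wz, gripper, dx, dy, dz, wx, wy, wz, gripper, ...]. A call has 1 to 12 rows; each row shifts and turns the commanded pose from where the row before left it, along the tool's axes as they then stand; what a row does not reach is not made up. A row lasts 1/10 s, in which the tool goes at most 50 mm and 8.59 degrees, less where a joint would pass 70% of its speed; a pose out of reach is approached as far as the arm can. A call with a number of a shift or a turn outside -1 to 1 is refused whole. A call with a gripper value outside its range is refused whole. The fingers move at their own pace and stop on an object; the grip force is fixed at half the most. Time passes only in rows, so rows that do not move let the fingers close. It gives the time, the measured TCP pose, the force, the opening and the grip force at its end, in the units of the state.
- get_obs(): the state, without advancing time (a new reading comes with each control period).
- capture(name): name is "scene" or "top" or "wrist"; returns the picture (480x640x3 uint8, red, green, blue); there is no depth.
- camera_model(name): a dict with "fov_y" (degrees; the focal length in pixels is half the picture's height over the tangent of half this angle, whatever the lens; pixels are square), "cx", "cy" (the principal point, pixels), "pose" (4x4, takes a point from camera to world coordinates). Camera axes: x right, y up, looking along -z (the intrinsics and any distortion apply to the point x, -y, -z); pixel columns grow to the right and rows downward; lengths in mm; the calibration is good to about 2 mm. A picture is of the moment at which its call begins: read the wrist's pose just before it. camera_model takes no time and is no camera call; for the wrist camera it gives the pose at the moment of the call.
- close_job(): hands the job in; it is judged then, once.
Trained networks look in the newest picture that a camera, given by its name, has taken for a name from the list of things; names that differ only in an ending like _2 or _b are one class to them, and where a whole thing is asked for, a point or a joint stands for the part that bears it (a point fixed in the world has none). Each returns a list of dicts, best first, with "score" (0 to 1); they miss things now and then, are a little off and sometimes report something else, mostly with a low value. They report only what shows in the picture. A call takes as long as a camera call. They do not tell look-alikes from the thing itself.
- search_frame(camera, thing): "location" ([column, row] in pixels, amid what is visible of it).
- regions_of(camera, thing): "pixels" (480x640 bool, what is visible of it) and "location" ([column, row] in pixels, amid what is visible of it).
- pinpoint(camera, thing): "location" ([column, row] in pixels: a listed point, or the origin of a listed thing).
The state is a dict: "time": time; "joint_positions": joint angles; "dq": joint speeds; "tau": joint torques, N m; "tool_pos": TCP position; "tcp_rot": TCP orientation; "contact_force": force on the tool from outside, world axes, zero at the start; "moment": the same for the moment, N m; "grip_width": finger opening in mm; "finger_force": force on a finger pad.
Only numpy, scipy, OpenCV 4.12 (cv2) and the standard library are available. Lean on these libraries where they do the work, as an engineer would, in place of code of your own. Each camera call takes 0.05 s, during which the arm holds its last target. There are 200 camera calls.

## Task

Only one of the three tie bolts standing in the grey channel has a right-hand thread, and the green right-hand nut fits no other: find it by trying the nut on the bolts, turning it clockwise. Screw the nut onto that bolt until the bolt's tip is at least flush with the nut's top face, and stand the bolt, on its head with the nut on it, in the green tray beside the finished one. Leave the two left-hand bolts standing in the channel and do not disturb the other things on the bench.

Things in the scene. Friction and masses are not known exactly. Their poses are not given: they have to be found in the camera images.
- nut_mid (a point): loose green hex nut, right-hand thread: 46 mm over flats, 32 mm high, 0.25 kg, through bore, lying flat on the mat. Point on its axis, half-way up. z up along the axis; x to the flat with the white paint stripe, flats every 60 deg. On a right-hand bolt, turned clockwise seen from above, it runs down 13 mm a turn, with about 2 mm axial play; it cannot then be pulled off
- nut_tooth (a point): the nut's lowest thread tooth, inside its bore on the +x side, 5 mm above the lower face; nine more follow up a right-hand helix, every sixth of a turn, 25.6 mm free between opposite ones. Set over a bolt's tip the nut slides on until its teeth rest on the bolt's thread: its lower face is then 14 to 28 mm below the tip (23 on a left-hand one at most), depending on how they are turned to each other
- bolt_1_mid (a point): tie bolt standing on its head in the channel, 94 mm high, 0.55 kg. Point on its axis half-way up: head underside 47 mm below, tip 47 mm above; z up, x as the channel's x. Hex head 46 mm over flats, 20 mm high, held by the channel's sides (2 mm free either way, turns 10 deg at most); 26 mm of plain 33 mm shank; then 36 mm of thread, and a 12 mm plain point, 23 mm thick, tapering to 15 mm at the tip
- bolt_2_mid (a point): second tie bolt, same look, size and point as bolt_1; places vary. Thread of all three: coarse, rounded, single start, pitch 13 mm, 33 mm over the rib, 23 mm core; the rib ends on the bolt's +x side 32 mm above the point. A right-hand nut goes on once its lowest tooth passes clockwise under that end. One bolt of the three, not marked, is right-hand, two are left-hand
- bolt_3_mid (a point): third tie bolt, same look, size and point as bolt_1; places vary. A left-hand bolt does not take the nut: turned clockwise, the resting nut climbs or binds instead of running down, clicks back down some 4 mm about three times a turn as a tooth passes the rib's end (it may then hook there: turn it back before lifting it off), and never gets further on
- channel: grey steel U-channel screwed down to the bench, 320 mm long along its y axis, 50 mm wide inside (along x), sides 5 mm thick and 25 mm high, floor 5 mm thick. Origin: centre of its underside, on the bench. The three bolts stand in it about 85 mm apart, free to be lifted straight up
- green_tray: green sheet-metal tray fixed on the bench, 150 x 180 mm (x, y) outside, 30 mm high, walls and floor 4 mm. Origin: centre of its underside. A finished right-hand bolt with its nut on already stands in its +y half (35 to 45 mm from the middle); the -y half is free
- mat: black rubber mat fixed on the bench, 140 x 140 mm, 3 mm thick, where the nut lies at the start. Origin: centre of its underside
- old_bolt: the finished bolt and nut already standing in the tray, same kind and size; origin: centre of the underside of its head; z up
- plate_washer: loose square steel plate washer lying on the bench, 70 x 70 x 8 mm; origin: centre of its underside
- hammer: hammer lying on the bench; origin under it, handle along -x
- wrench: wrench lying on the bench; origin under it
- screwdriver: screwdriver lying on the bench; origin under it
- spray_can: yellow-labelled spray can, 66 mm diameter, 190 mm high, standing at the back; origin: centre of its underside
- pink_bottle: bottle with a red label, 64 mm diameter, 210 mm high, standing at the back; origin: centre of its underside
- jar: jar with a brass lid, 70 mm diameter, 90 mm high, at the back; origin: centre of its underside
- paper_roll: standing paper roll, 116 mm diameter, 200 mm high, at the back; origin: centre of its underside
Mind the look-alikes: they are no part of the job. What is shaped like the part that bears bolt_1_mid but pink or red is not meant. There is more than one size of the part that bears nut_mid; the job needs the larger.

How it is judged (in metres and radians):
At the end, for the whole second after the job is handed in: one bolt stands upright (0.15 rad) on the green tray's floor, axis within 60 (x) and 75 mm (y) of the tray's middle, the nut screwed on it with its top face level with the bolt's tip or lower (1.5 mm allowed); the other two stand upright on the channel's floor; all at rest, released ((((x of bolt_1_mid in the frame of green_tray between -0.06 and 0.06 m and y of bolt_1_mid in the frame of green_tray between -0.075 and 0.075 m and z of bolt_1_mid in the frame of green_tray between 0.04 and 0.06 m and angle between bolt_1_mid's own z axis and vertical below 0.15 rad and linear speed of bolt_1 below 0.03 m/s) and (x of nut_mid in the frame of bolt_1_mid between -0.004 and 0.004 m and y of nut_mid in the frame of bolt_1_mid between -0.004 and 0.004 m and z of nut_mid in the frame of bolt_1_mid between -0.01 and 0.0325 m and angle between the z axis of nut_mid and the z axis of bolt_1_mid, either way round below 0.15 rad and linear speed of nut below 0.03 m/s) and (x of bolt_2_mid in the frame of channel between -0.008 and 0.008 m and y of bolt_2_mid in the frame of channel between -0.145 and 0.145 m and z of bolt_2_mid in the frame of channel below 0.058 m and angle between bolt_2_mid's own z axis and vertical below 0.15 rad and linear speed of bolt_2 below 0.03 m/s) and (x of bolt_3_mid in the frame of channel between -0.008 and 0.008 m and y of bolt_3_mid in the frame of channel between -0.145 and 0.145 m and z of bolt_3_mid in the frame of channel below 0.058 m and angle between bolt_3_mid's own z axis and vertical below 0.15 rad and linear speed of bolt_3 below 0.03 m/s)) or ((x of bolt_2_mid in the frame of green_tray between -0.06 and 0.06 m and y of bolt_2_mid in the frame of green_tray between -0.075 and 0.075 m and z of bolt_2_mid in the frame of green_tray between 0.04 and 0.06 m and angle between bolt_2_mid's own z axis and vertical below 0.15 rad and linear speed of bolt_2 below 0.03 m/s) and (x of nut_mid in the frame of bolt_2_mid between -0.004 and 0.004 m and y of nut_mid in the frame of bolt_2_mid between -0.004 and 0.004 m and z of nut_mid in the frame of bolt_2_mid between -0.01 and 0.0325 m and angle between the z axis of nut_mid and the z axis of bolt_2_mid, either way round below 0.15 rad and linear speed of nut below 0.03 m/s) and (x of bolt_1_mid in the frame of channel between -0.008 and 0.008 m and y of bolt_1_mid in the frame of channel between -0.145 and 0.145 m and z of bolt_1_mid in the frame of channel below 0.058 m and angle between bolt_1_mid's own z axis and vertical below 0.15 rad and linear speed of bolt_1 below 0.03 m/s) and (x of bolt_3_mid in the frame of channel between -0.008 and 0.008 m and y of bolt_3_mid in the frame of channel between -0.145 and 0.145 m and z of bolt_3_mid in the frame of channel below 0.058 m and angle between bolt_3_mid's own z axis and vertical below 0.15 rad and linear speed of bolt_3 below 0.03 m/s)) or ((x of bolt_3_mid in the frame of green_tray between -0.06 and 0.06 m and y of bolt_3_mid in the frame of green_tray between -0.075 and 0.075 m and z of bolt_3_mid in the frame of green_tray between 0.04 and 0.06 m and angle between bolt_3_mid's own z axis and vertical below 0.15 rad and linear speed of bolt_3 below 0.03 m/s) and (x of nut_mid in the frame of bolt_3_mid between -0.004 and 0.004 m and y of nut_mid in the frame of bolt_3_mid between -0.004 and 0.004 m and z of nut_mid in the frame of bolt_3_mid between -0.01 and 0.0325 m and angle between the z axis of nut_mid and the z axis of bolt_3_mid, either way round below 0.15 rad and linear speed of nut below 0.03 m/s) and (x of bolt_1_mid in the frame of channel between -0.008 and 0.008 m and y of bolt_1_mid in the frame of channel between -0.145 and 0.145 m and z of bolt_1_mid in the frame of channel below 0.058 m and angle between bolt_1_mid's own z axis and vertical below 0.15 rad and linear speed of bolt_1 below 0.03 m/s) and (x of bolt_2_mid in the frame of channel between -0.008 and 0.008 m and y of bolt_2_mid in the frame of channel between -0.145 and 0.145 m and z of bolt_2_mid in the frame of channel below 0.058 m and angle between bolt_2_mid's own z axis and vertical below 0.15 rad and linear speed of bolt_2 below 0.03 m/s)))); the robot touches nothing.
It fails at once if a bystander is shoved or knocked over (more than 40 mm from its place or tipped over) (distance of any of old_bolt, plate_washer, hammer, wrench, screwdriver, spray_can, pink_bottle, jar, paper_roll from where it was at the start of the episode above 0.04 m or angle between any of old_bolt, spray_can, pink_bottle, jar, paper_roll's own z axis and vertical above 0.5 rad).
It also fails if it takes over 72 s, if anything falls off the work surface, if the arm or the gripper's body presses on something with over 40 N, if the wrist force passes 120 N, or if a joint passes its speed limit or range.

## Working session

There is one attempt and no reset: what is moved stays moved. The work goes in short steps, Python scripts to look and compute and a shell command to move; the robot and the scene stay as the last step left them, time stands still between calls to the robot, and variables do not carry over. Pictures are saved under pics/ and viewed, at most 10 in all, crops included, and the job is handed in when it is done.

```bash
mkdir -p pics; cat > h.py <<'E'
import numpy as np, cv2
from plant import *
from scipy.spatial.transform import Rotation as R
def ray(cam,px,m=None):
    m=m or camera_model(cam); f=240/np.tan(np.radians(m["fov_y"])/2)
    P=np.array(m["pose"]); d=np.array([(px[0]-m["cx"])/f,-(px[1]-m["cy"])/f,-1.])
    return P[:3,3],P[:3,:3]@d
def at_z(cam,px,z,m=None):
    o,d=ray(cam,px,m); return o+d*(z-o[2])/d[2]
def proj(cam,p,m=None):
    m=m or camera_model(cam); f=240/np.tan(np.radians(m["fov_y"])/2)
    P=np.array(m["pose"]); q=P[:3,:3].T@(np.array(p)-P[:3,3]); return [m["cx"]-f*q[0]/q[2], m["cy"]+f*q[1]/q[2]]
def tri(a,b):
    o1,d1=a;o2,d2=b
    A=np.stack([d1,-d2],1);s=np.linalg.lstsq(A,o2-o1,rcond=None)[0]
    p,q=o1+d1*s[0],o2+d2*s[1]; return (p+q)/2,np.linalg.norm(p-q)
def save(cam,name):
    im=capture(cam); cv2.imwrite("pics/"+name,im[:,:,::-1]); return im
E
python3 - <<'E'
from h import *
for c in("scene","top","wrist"):
    m=camera_model(c);print({k:(np.round(v,3).tolist() if k=="pose" else v) for k,v in m.items()})
    save(c,c+"0.png")
for c in("scene","top"):
    for t in("nut_mid","bolt_1_mid","channel","green_tray","mat","old_bolt"):
        for r in pinpoint(c,t): print(c,t,round(r["score"],2),np.round(r["location"],1))
o=get_obs();print(o)
a=cv2.imread("pics/scene0.png");b=cv2.imread("pics/top0.png")
E
```

```text
{'fov_y': 50.91486054079776, 'cx': 324.25704357785713, 'cy': 239.07745963223974, 'pose': [[0.755, -0.488, 0.439, 1017.153], [0.656, 0.558, -0.508, -557.585], [0.003, 0.671, 0.741, 878.532], [0.0, 0.0, 0.0, 1.0]]}
{'fov_y': 57.11320342371116, 'cx': 316.2733773723347, 'cy': 234.76114936262792, 'pose': [[0.02, 0.988, -0.156, 384.425], [-1.0, 0.02, 0.001, -3.413], [0.004, 0.156, 0.988, 1002.648], [0.0, 0.0, 0.0, 1.0]]}
{'fov_y': 65.15699441661872, 'cx': 314.5436099274653, 'cy': 237.98408436955253, 'pose': [[0.319, -0.914, -0.25, 100.245], [0.948, 0.307, 0.085, 520.996], [-0.001, -0.264, 0.965, 383.617], [0.0, 0.0, 0.0, 1.0]]}
scene nut_mid 0.6 [238.6 341.3]
scene bolt_1_mid 0.82 [449.7 195.4]
scene bolt_1_mid 0.6 [379.1 226.1]
scene bolt_1_mid 0.58 [413.5 248.3]
scene channel 0.87 [357.7 259.6]
scene green_tray 0.84 [350.9 191.9]
scene mat 0.72 [209.  295.5]
scene old_bolt 0.75 [364.7 188.5]
top nut_mid 0.82 [421.7 283.6]
top nut_mid 0.53 [435.2 235.2]
top bolt_1_mid 0.88 [174.4 177.4]
top bolt_1_mid 0.87 [257.8 204.7]
top bolt_1_mid 0.68 [260.9 168.6]
top bolt_1_mid 0.17 [337.8 207.9]
t
[... 172 characters left out ...]
3 [201.9 269. ]
{'time': 0.75, 'joint_positions': array([ 1.10200163e+00,  3.41980459e-01,  1.52410923e+00, -2.08748383e-06,
        1.27540278e+00, -1.46004897e-01]), 'dq': array([-0.00073468, -0.00299438, -0.00054531, -0.00036711, -0.00037787,
       -0.00039208]), 'tau': array([ 1.92914808e-04, -4.31069255e+01, -2.44464809e+01,  7.18673528e-02,
        4.80997504e-02,  8.25494681e-06]), 'tool_pos': array([166.52523421, 497.90421623, 226.74743034]), 'tcp_rot': array([3.14149383e+00, 1.65510852e-05, 2.81880346e+00]), 'contact_force': array([-0.37192515,  0.41638481,  0.96729604]), 'moment': array([-0.00073305,  0.0318974 ,  0.02044271]), 'finger_force': 0.0, 'grip_width': 92.07546667080179}
```

View pics/top0.png

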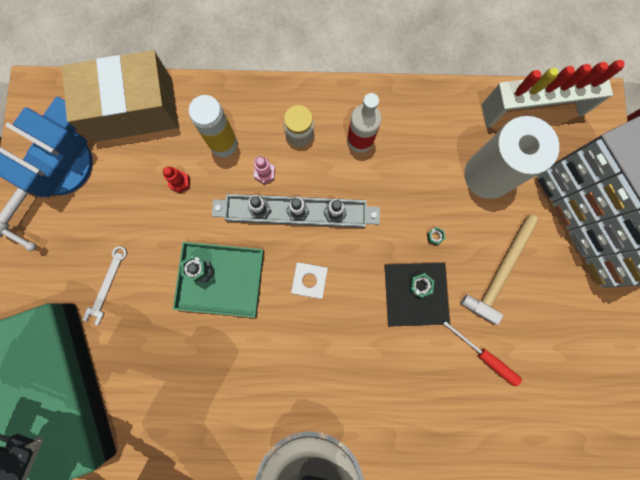

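View pics/scene0.png

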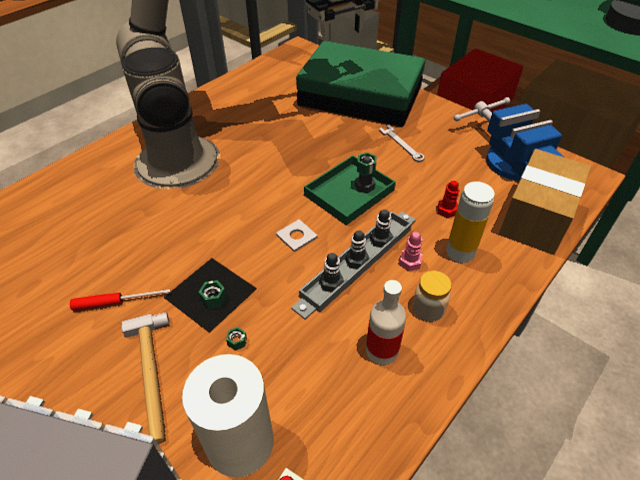

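```bash
python3 - <<'E'
from h import *
print(camera_model("top").keys())
L={}
for c in("scene","top"):
    for t in("nut_mid","bolt_1_mid","bolt_2_mid","nut_tooth"):
        for r in pinpoint(c,t): print(c,t,round(r["score"],2),np.round(r["location"],1))
    for t in("bolt_1_mid","nut_mid"):
        for r in regions_of(c,t):
            ys,xs=np.where(r["pixels"]); print(c,"reg",t,round(r["score"],2),xs.min(),xs.max(),ys.min(),ys.max(),len(xs),np.round(r["location"],1))
print("mat",at_z("top",[417.3,295.7],0),at_z("scene",[209,295.5],0))
print("tray",at_z("top",[217.2,280.3],0),at_z("scene",[350.9,191.9],0))
print("chan",at_z("top",[298.4,212.9],0),at_z("scene",[357.7,259.6],0))
print("old",at_z("top",[201.9,269],4),at_z("scene",[364.7,188.5],4))
print("nut",at_z("top",[421.7,283.6],19),at_z("scene",[211,293],19), tri(ray("top",[421.7,283.6]),ray("scene",[211,293])))
for a,b in(((257,206),(384,220)),((297,208),(358.5,244)),((336,210),(332,268))): print(at_z("top",a,60),at_z("scene",b,60))
# channel corners top (5mm high ears) -> yaw
a=at_z("top",[219,209],5);b=at_z("top",[374,215.5],5);print("yaw chan",np.degrees(np.arctan2(*(a-b)[[1,0]]))-90)
s=cv2.imread("pics/scene0.png")[170:330,170:430]; t=cv2.imread("pics/top0.png")[180:320,170:470]
cv2.imwrite("pics/c1.png",np.vstack([cv2.resize(s,(780,480),interpolation=3)[:300],cv2.resize(t,(780,300),interpolation=3)]))
E
```

```text
dict_keys(['fov_y', 'cx', 'cy', 'pose'])
scene nut_mid 0.6 [238.6 341.3]
scene bolt_1_mid 0.82 [449.7 195.4]
scene bolt_1_mid 0.6 [379.1 226.1]
scene bolt_1_mid 0.58 [413.5 248.3]
scene bolt_2_mid 0.76 [330.  270.8]
scene bolt_2_mid 0.63 [354.  261.3]
scene nut_tooth 0.77 [212.4 290.5]
scene nut_tooth 0.52 [240.1 343.9]
scene reg bolt_1_mid 0.85 400 421 233 270 576 [413.5 255. ]
scene reg bolt_1_mid 0.79 369 392 210 247 602 [382.8 231.2]
scene reg bolt_1_mid 0.6 438 458 182 218 529 [450.6 199.6]
scene reg nut_mid 0.78 199 226 281 308 563 [213.3 290.9]
scene reg nut_mid 0.67 227 246 328 349 321 [240.9 335.6]
top nut_mid 0.82 [421.7 283.6]
top nut_mid 0.53 [435.2 235.2]
top bolt_1_mid 0.88 [174.4 177.4]
top bolt_1_mid 0.87 [257.8 204.7]
top bolt_1_mid 0.68 [260.9 168.6]
top bolt_1_mid 0.17 [337.8 207.9]
top bolt_2_mid 0.57 [339.6 208.5]
top nut_tooth 0.64 [414.4 290.6]
top nut_tooth 0.61 [432.5 234.4]
top reg bolt_1_mid 0.95 162 190 166 192 527 [175.8 179.5]
top reg bolt_1_mid 0.94 254 274 156 183 421 [262.9 171.8]
top reg bolt_1_mid 0.86 248 270 195 219 426 [260.8 206.7]
top reg bolt_
[... 371 characters left out ...]
47179 217.35602741   0.        ] [440.75753034 213.17010821   0.        ]
chan [592.99982693  37.7621832    0.        ] [594.91607399  47.16131303   0.        ]
old [458.19622419 252.44103659   4.        ] [462.0137116  243.11587435   4.        ]
nut [ 434.50731456 -241.03357945   19.        ] [ 429.15412408 -239.66765407   19.        ] (array([ 433.51451139, -240.73287367,   24.11240547]), np.float64(2.3460878152882247))
[594.02339894 126.13050413  60.        ] [595.88472375 136.84433942  60.        ]
[591.37293132  38.64040824  60.        ] [597.60088972  41.57669907  60.        ]
[588.67880285 -46.61113537  60.        ] [597.60684701 -47.21475783  60.        ]
yaw chan -1.2629179757628322
```

View pics/c1.png

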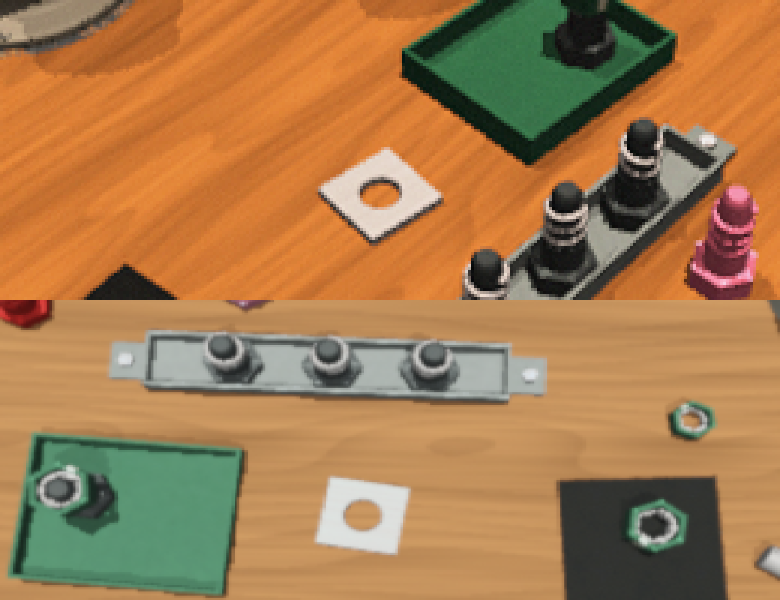

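The enlarged crop shows two green nuts, at top px (422,285) on the mat and (436,236) on the bench. The one on the mat is clearly larger, so it is the one needed. The black bolts at (257,206), (297,208) and (336,210) are the job's; the red one (175,179) and pink one (263,170) are decoys. I'll fly over the channel on the way to look at the rib ends.

```bash
python3 -m pendant '[-0.96,-0.57,0.08,0,0,0,-1,-0.96,-0.57,0.08,0,0,0,-1,-0.96,-0.57,0.08,0,0,0,-1,-0.96,-0.57,0.08,0,0,0,-1,-0.96,-0.57,0.08,0,0,0,-1,-0.96,-0.57,0.08,0,0,0,-1,-0.96,-0.57,0.08,0,0,0,-1,-0.96,-0.57,0.08,0,0,0,-1,-0.96,-0.57,0.08,0,0,0,-1]'
python3 -m pendant '[-0.96,-0.57,0.08,0,0,0,-1,-0.96,-0.57,0.08,0,0,0,-1,-0.96,-0.57,0.08,0,0,0,-1,-0.96,-0.57,0.08,0,0,0,-1,-0.96,-0.57,0.08,0,0,0,-1,-0.96,-0.57,0.08,0,0,0,-1,-0.96,-0.57,0.08,0,0,0,-1,-0.96,-0.57,0.08,0,0,0,-1,-0.96,-0.57,0.08,0,0,0,-1]'
python3 - <<'E'
from h import *
m=camera_model("wrist"); im=save("wrist","w1.png"); np.save("w1pose.npy",m["pose"])
o=get_obs();print(o["time"],o["tool_pos"],o["tcp_rot"],o["joint_positions"])
for x,y in((594,128),(593,40),(592,-47)): print(np.round(proj("wrist",[x,y,99],m)),np.round(proj("wrist",[x,y,52],m)))
for r in pinpoint("wrist","bolt_1_mid"): print(r["score"],r["location"],at_z("wrist",r["location"],52,m))
for r in pinpoint("wrist","channel"): print("ch",r["score"],r["location"],at_z("wrist",r["location"],0,m))
E
```

```text
time: 2.25
tool_pos: [364.3, 268.6, 205.2]
tcp_rot: [3.141, 0.0, 2.819]
contact_force: [-0.9, 0.1, -0.6]
grip_width: 91.8
finger_force: 0.0
time: 3.15
tool_pos: [561.4, 40.4, 183.4]
tcp_rot: [3.141, 0.0, 2.819]
contact_force: [1.3, 1.1, 0.6]
grip_width: 91.8
finger_force: 0.0
3.2 [564.34019466  36.44465777 182.90501839] [-3.14032242e+00  3.10288971e-03  2.81629831e+00] [-0.06988     0.45131524  1.48004067 -0.00215347  1.2075562  -1.31461758]
[452. 248.] [431. 231.]
[327. 285.] [325. 263.]
[210. 321.] [225. 294.]
0.77 [429.6, 240.9] [601.84835336 124.99444362  52.        ]
0.22 [521.5, 11.5] [463.0371505  224.20552434  52.        ]
```

View pics/w1.png

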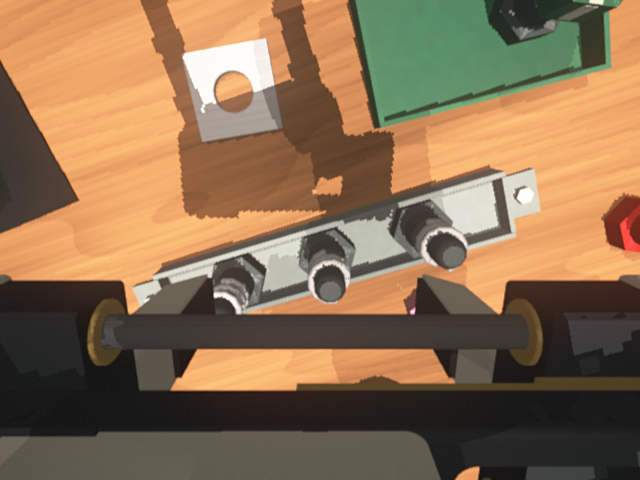

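```bash
python3 - <<'E'
import cv2,numpy as np
i=cv2.imread("pics/w1.png"); a=i[205:275,385:475]; b=i[240:310,285:375]
g=lambda x:cv2.convertScaleAbs(cv2.resize(x,(400,311),interpolation=cv2.INTER_LANCZOS4),alpha=1.3,beta=15)
cv2.imwrite("pics/c2.png",np.hstack([g(a),g(b)]))
E
```

```text
(no output)
```

View pics/c2.png

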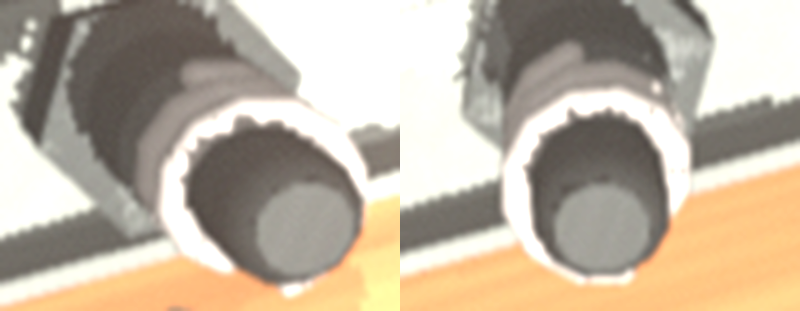

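The bolts' tips show at (447,250), (330,286) and (228,300) in the wrist view. The white top winding is unbroken on the near (-x) side, so the rib ends are on world +x. Next I go to the nut.

```bash
cat >> h.py <<'E'
def plan(dx,dy,dz,dyaw,n):
    """rows for a straight world shift (mm) and a yaw change (deg, ccw) in n rows, from the pose now"""
    o=get_obs(); y=o["tcp_rot"][2]
    for i in range(n):
        a=y+np.radians(dyaw)*i/n; x,t=np.array([np.cos(a),np.sin(a)]),np.array([np.sin(a),-np.cos(a)]); d=np.array([dx,dy])/n/30
        print("%.2f,%.2f,%.2f,0,0,%.2f"%(d@x,d@t,-dz/n/30,-dyaw/n/4))
E
python3 -c "
from h import *
plan(-133,-276,-25,40,10)"
```

```text
0.13,-1.01,0.08,0,0,-1.00
0.20,-1.00,0.08,0,0,-1.00
0.27,-0.99,0.08,0,0,-1.00
0.33,-0.97,0.08,0,0,-1.00
0.40,-0.94,0.08,0,0,-1.00
0.46,-0.91,0.08,0,0,-1.00
0.53,-0.87,0.08,0,0,-1.00
0.59,-0.84,0.08,0,0,-1.00
0.64,-0.79,0.08,0,0,-1.00
0.70,-0.75,0.08,0,0,-1.00
```

```bash
python3 -m pendant '[0.13,-1,0.08,0,0,-1,-1, 0.2,-1,0.08,0,0,-1,-1, 0.27,-0.99,0.08,0,0,-1,-1, 0.33,-0.97,0.08,0,0,-1,-1, 0.4,-0.94,0.08,0,0,-1,-1, 0.46,-0.91,0.08,0,0,-1,-1, 0.53,-0.87,0.08,0,0,-1,-1, 0.59,-0.84,0.08,0,0,-1,-1, 0.64,-0.79,0.08,0,0,-1,-1, 0.7,-0.75,0.08,0,0,-1,-1, 0,0,0,0,0,0,-1]'
python3 - <<'E'
from h import *
m=camera_model("wrist"); im=save("wrist","w2.png")
o=get_obs();print(o["time"],o["tool_pos"],o["tcp_rot"],o["joint_positions"])
for t,z in(("nut_mid",19),("nut_tooth",8),("mat",0)):
  for r in pinpoint("wrist",t): print(t,r["score"],r["location"],at_z("wrist",r["location"],z,m))
E
```

```text
time: 4.4
tool_pos: [426.9, -236.0, 159.5]
tcp_rot: [-3.141, -0.001, -2.767]
contact_force: [0.1, -0.3, 0.1]
grip_width: 92.1
finger_force: 0.0
4.45 [ 427.5061001  -234.70961598  159.56440485] [ 3.14109589e+00  9.45166727e-05 -2.76878076e+00] [-6.59614672e-01  3.43182234e-01  1.72484982e+00  3.82051385e-04
  1.07393866e+00 -2.60340509e+00]
nut_mid 0.71 [310.3, 227.3] [ 430.75649807 -237.94937353   19.        ]
nut_mid 0.63 [225.1, 323.4] [ 538.81748487 -276.22520956   19.        ]
nut_tooth 0.86 [318.9, 215.7] [ 421.32845976 -233.98735665    8.        ]
mat 0.65 [325.7, 206.3] [ 413.11799392 -230.87567324    0.        ]
```

View pics/w2.png

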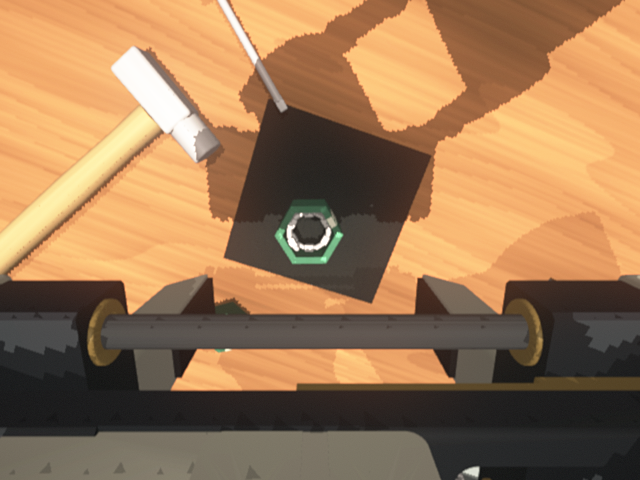

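```bash
python3 - <<'E'
from h import *
im=cv2.imread("pics/w2.png"); m=camera_model("wrist")
hsv=cv2.cvtColor(im,cv2.COLOR_BGR2HSV); g=cv2.inRange(hsv,(45,80,90),(90,255,255)); g[:, :265]=0;g[:,350:]=0;g[:190]=0;g[275:]=0
ys,xs=np.where(g>0); print(xs.min(),xs.max(),ys.min(),ys.max())
p=np.array([at_z("wrist",(x,y),35,m)[:2] for x,y in zip(xs,ys)])
hull=cv2.convexHull(p.astype(np.float32))[:,0]
from scipy.optimize import minimize
# support function of hex over hull for the bright top face
def cost(v):
    c=v[:2]; s=0
    for k in range(6):
        a=np.radians(v[2]+60*k); h=((hull-c)@[np.cos(a),np.sin(a)]).max(); s+=(h-23)**2
    return s
for t in(10,21,32): r=minimize(cost,[431,-239,t],method="Nelder-Mead");print(r.x,r.fun)
c=im[190:280,260:360]; cv2.imwrite("pics/c3.png",cv2.resize(c,(660,594),interpolation=cv2.INTER_CUBIC))
for z in(35,): print(at_z("wrist",(309,234.5),z,m))
E
```

```text
275 342 206 263
[ 434.99203792 -235.34829298   20.41853808] 0.07953688227388805
[ 435.0579132  -235.35434172   21.04228463] 0.0946063431261786
[ 434.99201504 -235.34831707   20.41842369] 0.0795368799102225
[ 434.53700875 -235.23751432   35.        ]
```

View pics/c3.png

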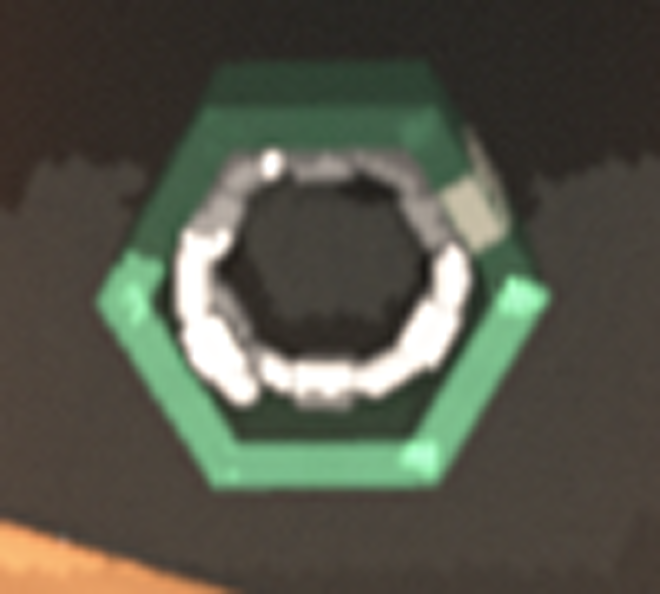

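```bash
python3 -c "
from h import *
plan(7,-1.5,-126,-31,8)"
```

```text
-0.02,-0.02,0.53,0,0,0.97
-0.03,-0.01,0.53,0,0,0.97
-0.03,-0.01,0.53,0,0,0.97
-0.03,-0.01,0.53,0,0,0.97
-0.03,-0.01,0.53,0,0,0.97
-0.03,-0.01,0.53,0,0,0.97
-0.03,-0.01,0.53,0,0,0.97
-0.03,-0.00,0.53,0,0,0.97
```

```bash
python3 -m pendant '[-0.02,-0.02,0.53,0,0,0.97,-1, -0.03,-0.01,0.53,0,0,0.97,-1, -0.03,-0.01,0.53,0,0,0.97,-1, -0.03,-0.01,0.53,0,0,0.97,-1, -0.03,-0.01,0.53,0,0,0.97,-1, -0.03,-0.01,0.53,0,0,0.97,-1, -0.03,-0.01,0.53,0,0,0.97,-1, -0.03,-0.01,0.53,0,0,0.97,-1, 0,0,0.31,0,0,0,-1, 0,0,0.31,0,0,0,-1, 0,0,0.31,0,0,0,-1]'
python3 -m pendant '[0,0,0,0,0,0,1,0,0,0,0,0,0,1,0,0,0,0,0,0,1,0,0,0,0,0,0,1,0,0,0,0,0,0,1,0,0,0,0,0,0,1]'; python3 -c "
from h import *
print(get_obs()['joint_positions'])"
```

```text
time: 5.7
tool_pos: [435.8, -236.0, 4.2]
tcp_rot: [-3.141, 0.001, 2.977]
contact_force: [0.2, 1.2, 0.1]
grip_width: 91.9
finger_force: 0.0
time: 6.3
tool_pos: [435.5, -236.6, 4.6]
tcp_rot: [-3.141, 0.0, 2.975]
contact_force: [-0.5, -1.1, -0.4]
grip_width: 48.5
finger_force: 0.8
[-6.52398431e-01  5.89754299e-01  1.85502507e+00 -2.22391404e-04
  6.96266183e-01 -2.05678250e+00]
```

```bash
python3 -m pendant '[0,0,0,0,0,0,1,0,0,0,0,0,0,1,0,0,-0.5,0,0,0,1,0,0,-1,0,0,0,1,0,0,-1,0,0,0,1]'
python3 - <<'E'
from h import *
m=camera_model("wrist"); m["pose"]=np.load("w1pose.npy")
for p in((454.3,256.8),(330.5,291.3)): print("w",at_z("wrist",p,99,m))
for p in((255.8,204.3),(296.9,205.7),(336.2,207.1)): print("top",at_z("top",p,97))
i=cv2.imread("pics/scene0.png")
for p in((170+643/3,170+128/3),(170+566/3,170+192/3),(170+486/3,170+258/3)): print("sc",p,at_z("scene",p,97))
print(get_obs()["joint_positions"])
plan(593-435.5,-48+236.6,60,-100,26)
E
```

```text
time: 6.8
tool_pos: [434.6, -235.6, 79.4]
tcp_rot: [3.14, -0.003, 2.975]
contact_force: [0.3, -1.0, -2.6]
grip_width: 46.3
finger_force: 29.9
w [600.72062252 128.15272085  99.        ]
w [597.91560248  40.91508233  99.        ]
top [589.39451628 123.71322062  97.        ]
top [588.18195505  37.33108423  97.        ]
top [586.89102945 -45.25577037  97.        ]
sc (384.33333333333337, 212.66666666666666) [602.05346472 124.1064421   97.        ]
sc (358.66666666666663, 234.0) [599.26525674  36.8878379   97.        ]
sc (332.0, 256.0) [596.30566368 -46.48919773  97.        ]
[-6.52154092e-01  4.64512197e-01  1.79831999e+00  4.41505757e-04
  8.81936098e-01 -2.05672763e+00]
-0.16,0.27,-0.08,0,0,0.96
-0.14,0.28,-0.08,0,0,0.96
-0.12,0.29,-0.08,0,0,0.96
-0.10,0.30,-0.08,0,0,0.96
-0.08,0.30,-0.08,0,0,0.96
-0.06,0.31,-0.08,0,0,0.96
-0.04,0.31,-0.08,0,0,0.96
-0.02,0.31,-0.08,0,0,0.96
0.00,0.32,-0.08,0,0,0.96
0.02,0.31,-0.08,0,0,0.96
0.04,0.31,-0.08,0,0,0.96
0.07,0.31,-0.08,0,0,0.96
0.09,0.30,-0.08,0,0,0.96
0.11,0.30,-0.08,0,0,0.96
0.13,0.29,-0.08,0,0,0.96
0.14,0.28,-0.08,0,0,0.96
0.16,0.27,-0.08,0,0,0.96
0.18,0.26,-0.08,0,0,0.96
0.20,0.25,-0.08,0,0,0.96
0.21,0.23,-0.08,0,0,0.96
0.23,0.22,-0.08,0,0,0.96
0.24,0.20,-0.08,0,0,0.96
0.26,0.18,-0.08,0,0,0.96
0.27,0.17,-0.08,0,0,0.96
0.28,0.15,-0.08,0,0,0.96
0.29,0.13,-0.08,0,0,0.96
```

```bash
python3 - <<'E'
from h import *
plan(146.5,157,71,-105,27)
E
```

```text
-0.15,0.22,-0.09,0,0,0.97
-0.13,0.23,-0.09,0,0,0.97
-0.11,0.24,-0.09,0,0,0.97
-0.10,0.25,-0.09,0,0,0.97
-0.08,0.25,-0.09,0,0,0.97
-0.06,0.26,-0.09,0,0,0.97
-0.05,0.26,-0.09,0,0,0.97
-0.03,0.26,-0.09,0,0,0.97
-0.01,0.26,-0.09,0,0,0.97
0.01,0.27,-0.09,0,0,0.97
0.02,0.26,-0.09,0,0,0.97
0.04,0.26,-0.09,0,0,0.97
0.06,0.26,-0.09,0,0,0.97
0.08,0.25,-0.09,0,0,0.97
0.09,0.25,-0.09,0,0,0.97
0.11,0.24,-0.09,0,0,0.97
0.13,0.23,-0.09,0,0,0.97
0.14,0.22,-0.09,0,0,0.97
0.16,0.21,-0.09,0,0,0.97
0.17,0.20,-0.09,0,0,0.97
0.19,0.19,-0.09,0,0,0.97
0.20,0.18,-0.09,0,0,0.97
0.21,0.16,-0.09,0,0,0.97
0.22,0.15,-0.09,0,0,0.97
0.23,0.13,-0.09,0,0,0.97
0.24,0.12,-0.09,0,0,0.97
0.25,0.10,-0.09,0,0,0.97
```

```bash
python3 -m pendant '[-0.15,0.22,-0.09,0,0,0.97,1,-0.13,0.23,-0.09,0,0,0.97,1,-0.11,0.24,-0.09,0,0,0.97,1,-0.1,0.25,-0.09,0,0,0.97,1,-0.08,0.25,-0.09,0,0,0.97,1,-0.06,0.26,-0.09,0,0,0.97,1,-0.05,0.26,-0.09,0,0,0.97,1,-0.03,0.26,-0.09,0,0,0.97,1,-0.01,0.26,-0.09,0,0,0.97,1]'
python3 -m pendant '[0.01,0.27,-0.09,0,0,0.97,1,0.02,0.26,-0.09,0,0,0.97,1,0.04,0.26,-0.09,0,0,0.97,1,0.06,0.26,-0.09,0,0,0.97,1,0.08,0.25,-0.09,0,0,0.97,1,0.09,0.25,-0.09,0,0,0.97,1,0.11,0.24,-0.09,0,0,0.97,1,0.13,0.23,-0.09,0,0,0.97,1,0.14,0.22,-0.09,0,0,0.97,1]'
python3 -m pendant '[0.16,0.21,-0.09,0,0,0.97,1,0.17,0.2,-0.09,0,0,0.97,1,0.19,0.19,-0.09,0,0,0.97,1,0.2,0.18,-0.09,0,0,0.97,1,0.21,0.16,-0.09,0,0,0.97,1,0.22,0.15,-0.09,0,0,0.97,1,0.23,0.13,-0.09,0,0,0.97,1,0.24,0.12,-0.09,0,0,0.97,1,0.25,0.1,-0.09,0,0,0.97,1,0,0,0,0,0,0,1]'
python3 - <<'E'
from h import *
m=camera_model("wrist"); im=save("wrist","w3.png"); np.save("w3pose.npy",m["pose"])
o=get_obs();print(o["tool_pos"],o["tcp_rot"],o["joint_positions"])
for x,y in((600,127),(597,40),(594,-47)): print(np.round(proj("wrist",[x,y,99],m)),np.round(proj("wrist",[x,y,52],m)))
for r in pinpoint("wrist","bolt_1_mid"): print(r["score"],r["location"],at_z("wrist",r["location"],52,m))
E
```

```text
time: 7.7
tool_pos: [483.7, -183.3, 103.2]
tcp_rot: [-3.141, -0.002, 2.363]
contact_force: [0.3, -0.7, -2.5]
grip_width: 45.7
finger_force: 29.9
time: 8.6
tool_pos: [532.3, -131.3, 127.4]
tcp_rot: [-3.14, -0.001, 1.753]
contact_force: [-0.5, -0.1, -3.0]
grip_width: 45.8
finger_force: 29.9
time: 9.6
tool_pos: [581.4, -78.1, 151.9]
tcp_rot: [-3.141, -0.0, 1.147]
contact_force: [0.3, -0.2, -2.7]
grip_width: 46.1
finger_force: 29.9
[580.90870857 -78.48131568 151.66946678] [-3.14023869e+00  4.29927331e-05  1.14903656e+00] [-2.65086110e-01  5.19305837e-01  1.45741824e+00  1.83621326e-04
  1.16621267e+00  1.56601289e-01]
[ 165. -144.] [196. -85.]
[246.  50.] [259.  67.]
[311. 206.] [312. 194.]
```

View pics/w3.png

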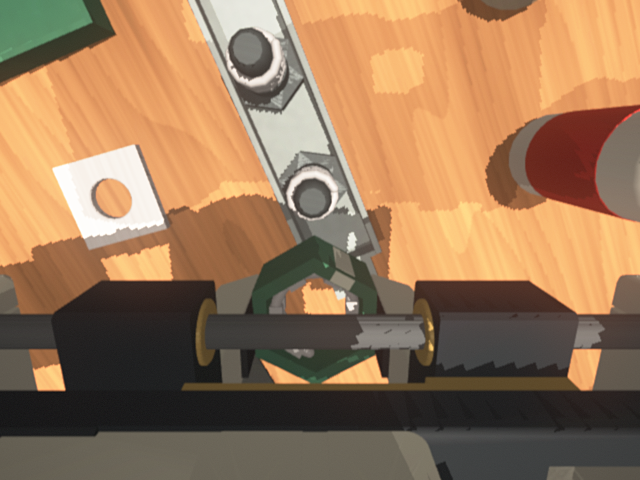

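```bash
python3 - <<'E'
from h import *
m=camera_model("wrist"); m["pose"]=np.load("w3pose.npy")
print(at_z("wrist",(312,198),99,m),at_z("wrist",(249.5,49),99,m))
i=cv2.imread("pics/w3.png"); a=i[145:235,265:365]; b=i[10:100,210:310]
g=lambda x:cv2.convertScaleAbs(cv2.resize(x,(400,360),interpolation=cv2.INTER_CUBIC),alpha=1.2,beta=10)
cv2.imwrite("pics/c4.png",np.hstack([g(a),g(b)]))
E
```

```text
[596.21067812 -43.05387618  99.        ] [598.89035765  39.86380887  99.        ]
```

View pics/c4.png

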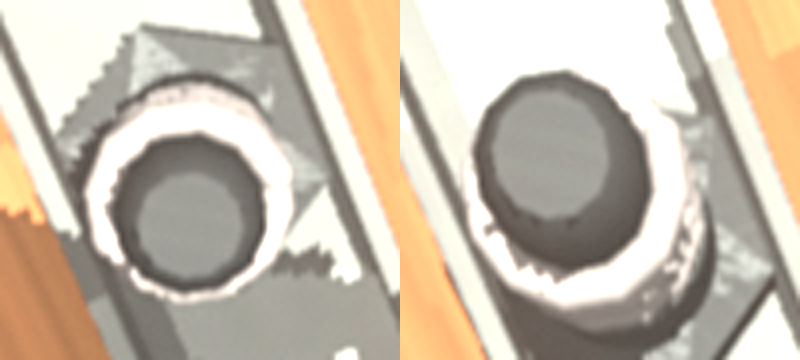

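The first bolt's tip is at (312,200) px, about (596,-44). I'll try the nut on it.

```bash
python3 -m pendant '[0.62,0,0,0,0,0,1,0.62,0,0,0,0,0,1,0,0,0.32,0,0,0,1,0,0,0.32,0,0,0,1,0,0,0.32,0,0,0,1,0,0,0.32,0,0,0,1,0,0,0.32,0,0,0,1]'
for i in 1; do python3 -m pendant '[0,0,0.1,0,0,0,1,0,0,0.1,0,0,0,1,0,0,0.1,0,0,0,1]' ; python3 -m pendant '[0,0,0.1,0,0,0,1,0,0,0.05,0,0,0,1]' ; python3 -m pendant '[0,0,0.05,0,0,0,1,0,0,0.05,0,0,0,1]';done | grep -v tcp_rot
```

```text
time: 10.4
tool_pos: [596.2, -45.6, 103.2]
tcp_rot: [-3.141, 0.0, 1.146]
contact_force: [-0.1, 0.4, -2.1]
grip_width: 45.7
finger_force: 29.9
time: 10.7
tool_pos: [596.8, -45.2, 95.4]
contact_force: [-0.0, 0.3, -3.6]
grip_width: 45.9
finger_force: 29.9
time: 10.9
tool_pos: [596.6, -45.0, 90.7]
contact_force: [-0.8, -0.3, -2.0]
grip_width: 45.6
finger_force: 29.9
time: 11.1
tool_pos: [596.6, -45.2, 88.2]
contact_force: [-2.7, -1.0, 3.3]
grip_width: 46.0
finger_force: 29.9
```

```bash
(python3 -m pendant '[0,0,0.05,0,0,0,1,0,0,0.05,0,0,0,1]' ; python3 -m pendant '[0,0,0.05,0,0,0,1,0,0,0,0,0,0,1]' )| grep -v tcp_rot
```

```text
time: 11.3
tool_pos: [596.6, -45.6, 86.3]
contact_force: [-5.6, -2.9, 12.8]
grip_width: 45.6
finger_force: 29.9
time: 11.5
tool_pos: [596.9, -45.2, 83.9]
contact_force: [-1.7, -1.8, 3.2]
grip_width: 46.0
finger_force: 29.9
```

```bash
(python3 -m pendant '[0,0,0.06,0,0,0,1,0,0,0.06,0,0,0,1]' ; python3 -m pendant '[0,0,0.05,0,0,0,1,0,0,0,0,0,0,1]'; python3 -m pendant '[0,0,0.05,0,0,0,1,0,0,0,0,0,0,1]' )| grep -v tcp_rot
```

```text
time: 11.7
tool_pos: [598.6, -45.7, 82.8]
contact_force: [-4.2, -1.9, 25.3]
grip_width: 45.6
finger_force: 29.9
time: 11.9
tool_pos: [599.3, -45.7, 82.5]
contact_force: [-4.7, 0.4, 22.1]
grip_width: 46.0
finger_force: 29.9
time: 12.1
tool_pos: [599.9, -45.7, 82.2]
contact_force: [-4.6, -1.0, 29.4]
grip_width: 46.3
finger_force: 29.9
```

```bash
(python3 -m pendant '[-0.04,-0.07,-0.1,0,0,0,1,0,0,0,0,0,1,1,0,0,0,0,0,1,1,0,0,0,0,0,1,1,0,0,0,0,0,1,1,0,0,0,0,0,1,1,0,0,0,0,0,1,1]' ; python3 -m pendant '[0,0,0,0,0,1,1,0,0,0,0,0,1,1,0,0,0,0,0,1,1,0,0,0,0,0,1,1,0,0,0,0,0,1,1,0,0,0,0,0,1,1]'; python3 -m pendant '[0,0,0,0,0,1,1,0,0,0,0,0,1,1,0,0,0,0,0,1,1,0,0,0,0,0,1,1,0,0,0,0,0,1,1,0,0,0,0,0,1,1]')
```

```text
time: 12.8
tool_pos: [596.3, -44.9, 81.9]
tcp_rot: [3.138, -0.004, 0.726]
contact_force: [0.5, 0.5, 10.6]
grip_width: 45.7
finger_force: 30.0
time: 13.4
tool_pos: [595.7, -45.0, 81.4]
tcp_rot: [3.14, -0.004, 0.308]
contact_force: [-1.0, 1.7, 8.9]
grip_width: 45.7
finger_force: 30.1
time: 14.0
tool_pos: [595.3, -44.1, 81.0]
tcp_rot: [-3.14, -0.003, -0.112]
contact_force: [-0.6, 6.1, 7.5]
grip_width: 45.6
finger_force: 30.0
```

```bash
(python3 -m pendant '[0,0,0.04,0,0,1,1,0,0,0,0,0,1,1,0,0,0,0,0,1,1,0,0,0,0,0,1,1,0,0,0,0,0,1,1,0,0,0,0,0,1,1]' ; python3 -m pendant '[0,0,0.04,0,0,1,1,0,0,0,0,0,1,1,0,0,0,0,0,1,1,0,0,0,0,0,1,1,0,0,0,0,0,1,1,0,0,0,0,0,1,1]'; python3 -m pendant '[0,0,0,0,0,1,1,0,0,0,0,0,1,1,0,0,0,0,0,1,1,0,0,0,0,0,1,1,0,0,0,0,0,1,1,0,0,0,0,0,1,1]');python3 -c "
from h import *
print(get_obs()['joint_positions'],get_obs()['moment'])"
```

```text
time: 14.6
tool_pos: [595.8, -44.0, 80.3]
tcp_rot: [-3.138, -0.003, -0.53]
contact_force: [0.8, 5.0, 9.5]
grip_width: 45.8
finger_force: 30.1
time: 15.2
tool_pos: [595.9, -43.7, 79.7]
tcp_rot: [-3.137, -0.002, -0.949]
contact_force: [-1.1, 7.3, 13.0]
grip_width: 45.8
finger_force: 30.0
time: 15.8
tool_pos: [596.7, -43.3, 79.4]
tcp_rot: [-3.135, 0.001, -1.369]
contact_force: [2.8, 7.0, 8.3]
grip_width: 45.9
finger_force: 30.0
[-0.20239158  0.61587535  1.50686851  0.00410782  1.01276183  2.7351535 ] [ 1.47830479 -0.47230562  0.14911685]
```

```bash
python3 - <<'E'
from h import *
im=save("wrist","w4.png"); a=cv2.imread("pics/w3.png"); b=cv2.imread("pics/w4.png")
for n,i in(("w3",a),("w4",b)):
    h=cv2.cvtColor(i,cv2.COLOR_BGR2HSV); g=cv2.inRange(h,(60,70,15),(95,255,255)); g[:232]=0; g[395:]=0; g[:,:245]=0; g[:,385:]=0
    g=cv2.morphologyEx(g,cv2.MORPH_OPEN,np.ones((3,3)))
    ys,xs=np.where(g>0); print(n,len(xs),np.percentile(xs,[0,1,50,99,100]),np.percentile(ys,[0,1,50,99,100]))
r=[]
for (y0,y1,x0,x1) in((235,300,250,310),(235,275,280,340),(350,385,280,350)):
    t=a[y0:y1,x0:x1]; s=b[y0-15:y1+15,x0-15:x1+15]; q=cv2.matchTemplate(s,t,cv2.TM_CCOEFF_NORMED); _,v,_,l=cv2.minMaxLoc(q); print(v,l[0]-15,l[1]-15)
E
```

```text
w3 414 [256. 256. 278. 352. 353.] [264. 265. 361. 381. 381.]
w4 3352 [254. 256. 309. 374. 376.] [260.   262.   352.   379.49 381.  ]
0.5519424676895142 8 -12
0.5129916667938232 -1 -8
0.6359847187995911 -1 1
```

```bash
(python3 -m pendant '[0,0,-0.03,0,0,-1,1,0,0,0,0,0,-1,1,0,0,0,0,0,-1,1,0,0,0,0,0,-1,1,0,0,0,0,0,-1,1,0,0,0,0,0,-1,1]' ; python3 -m pendant '[0,0,0,0,0,-1,1,0,0,0,0,0,-1,1,0,0,0,0,0,-1,1,0,0,0,0,0,-1,1,0,0,0,0,0,-1,1,0,0,0,0,0,-1,1]'; python3 -m pendant '[0,0,0,0,0,-1,1,0,0,0,0,0,-1,1,0,0,0,0,0,-1,1,0,0,0,0,0,-1,1,0,0,0,0,0,-1,1,0,0,0,0,0,-1,1]')
```

```text
time: 16.45
tool_pos: [595.7, -44.0, 79.5]
tcp_rot: [-3.137, -0.001, -0.945]
contact_force: [-0.8, 4.9, 7.1]
grip_width: 45.9
finger_force: 30.0
time: 17.05
tool_pos: [595.1, -45.7, 79.2]
tcp_rot: [-3.141, -0.003, -0.527]
contact_force: [-2.4, -2.7, 5.9]
grip_width: 45.8
finger_force: 30.0
time: 17.65
tool_pos: [594.3, -46.4, 79.0]
tcp_rot: [3.141, -0.001, -0.109]
contact_force: [-3.5, -3.8, 6.6]
grip_width: 45.6
finger_force: 30.0
```

```bash
(python3 -m pendant '[0,0,-0.1,0,0,-1,1,0,0,-0.1,0,0,-1,1,0,0,-0.1,0,0,-1,1]' ; python3 -m pendant '[0,0,-0.2,0,0,-1,1,0,0,-0.3,0,0,-1,1,0,0,-0.3,0,0,-1,1]'); python3 -c "
from h import *
plan(3,84,6,45,11)"
```

```text
time: 17.95
tool_pos: [593.1, -45.1, 85.5]
tcp_rot: [-3.14, 0.003, 0.102]
contact_force: [0.5, 0.3, -3.0]
grip_width: 46.0
finger_force: 30.0
time: 18.25
tool_pos: [593.8, -45.0, 110.6]
tcp_rot: [-3.141, 0.001, 0.312]
contact_force: [0.6, 0.0, -2.9]
grip_width: 45.8
finger_force: 30.0
0.09,-0.24,-0.02,0,0,-1.02
0.10,-0.23,-0.02,0,0,-1.02
0.12,-0.22,-0.02,0,0,-1.02
0.14,-0.22,-0.02,0,0,-1.02
0.15,-0.21,-0.02,0,0,-1.02
0.16,-0.19,-0.02,0,0,-1.02
0.18,-0.18,-0.02,0,0,-1.02
0.19,-0.17,-0.02,0,0,-1.02
0.20,-0.15,-0.02,0,0,-1.02
0.21,-0.14,-0.02,0,0,-1.02
0.22,-0.12,-0.02,0,0,-1.02
```

```bash
(python3 -m pendant '[0.09,-0.22,0,0,0,-1,1,0.1,-0.21,0,0,0,-1,1,0.12,-0.2,0,0,0,-1,1,0.13,-0.2,0,0,0,-1,1,0.14,-0.19,0,0,0,-1,1,0.15,-0.18,0,0,0,-1,1,0.16,-0.17,0,0,0,-1,1,0.18,-0.16,0,0,0,-1,1,0.19,-0.14,0,0,0,-1,1,0.2,-0.12,0,0,0,-1,1,0.2,-0.1,0,0,0,-1,1,0.2,-0.1,0,0,0,-1,1]'; python3 -m pendant '[0,0,0.2,0,0,0,1,0,0,0.2,0,0,0,1]';python3 -c "
from h import *
o=get_obs();p=o['tool_pos'];plan(598-p[0],40-p[1],0,0,1)")
```

```text
time: 19.45
tool_pos: [599.1, 39.1, 110.4]
tcp_rot: [-3.141, 0.0, 1.15]
contact_force: [0.1, 0.2, -3.5]
grip_width: 45.4
finger_force: 30.0
time: 19.65
tool_pos: [599.1, 38.7, 98.3]
tcp_rot: [-3.141, 0.0, 1.145]
contact_force: [0.3, 0.3, -3.2]
grip_width: 45.9
finger_force: 30.0
0.02,-0.05,0.00,0,0,0.00
```

```bash
(python3 -m pendant '[0.02,-0.04,0.1,0,0,0,1,0,0,0.1,0,0,0,1]'; python3 -m pendant '[0,0,0.07,0,0,0,1,0,0,0.07,0,0,0,1]'; python3 -m pendant '[0,0,0.06,0,0,0,1,0,0,0.06,0,0,0,1]'; python3 -m pendant '[0,0,0.05,0,0,0,1,0,0,0,0,0,0,1]')|grep -v -e rot -e grip -e finger
```

```text
time: 19.85
tool_pos: [598.1, 39.5, 92.4]
contact_force: [0.4, -0.4, -3.1]
time: 20.05
tool_pos: [598.6, 39.5, 88.9]
contact_force: [0.5, 0.3, -2.2]
time: 20.25
tool_pos: [598.5, 39.3, 86.4]
contact_force: [-4.2, -2.1, 9.8]
time: 20.45
tool_pos: [598.2, 39.6, 83.7]
contact_force: [-1.5, -1.1, -1.3]
```

```bash
(python3 -m pendant '[0,0,0.05,0,0,0,1,0,0,0,0,0,0,1]'; python3 -m pendant '[0,0,0.05,0,0,0,1,0,0,0,0,0,0,1]';  python3 -m pendant '[0,0,0.04,0,0,0,1,0,0,0,0,0,0,1]')|grep -v -e rot -e grip -e finger
```

```text
time: 20.65
tool_pos: [598.3, 39.7, 82.0]
contact_force: [-1.0, -0.9, -1.3]
time: 20.85
tool_pos: [598.3, 39.7, 80.5]
contact_force: [-0.8, -1.1, -2.7]
time: 21.05
tool_pos: [598.4, 39.7, 79.4]
contact_force: [-0.6, -0.5, -3.0]
```

```bash
(python3 -m pendant '[0,0,0.05,0,0,0,1,0,0,0,0,0,0,1]'; python3 -m pendant '[0,0,0.05,0,0,0,1,0,0,0,0,0,0,1]';  python3 -m pendant '[0,0,0.05,0,0,0,1,0,0,0,0,0,0,1]')|grep -v -e rot -e grip -e finger
```

```text
time: 21.25
tool_pos: [598.4, 39.7, 78.0]
contact_force: [-1.3, -0.5, -3.6]
time: 21.45
tool_pos: [598.4, 39.7, 76.5]
contact_force: [-1.6, -1.8, -2.8]
time: 21.65
tool_pos: [598.5, 39.5, 75.3]
contact_force: [-1.7, -1.5, -1.2]
```

```bash
(python3 -m pendant '[0,0,0.05,0,0,0,1,0,0,0,0,0,0,1]'; python3 -m pendant '[0,0,0.05,0,0,0,1,0,0,0,0,0,0,1]')|grep -v -e rot -e grip -e finger;python3 -c "
from h import *
print(get_obs()['joint_positions'])"
```

```text
time: 21.85
tool_pos: [598.7, 39.1, 75.0]
contact_force: [-4.4, -3.5, 7.6]
time: 22.05
tool_pos: [599.0, 38.9, 74.8]
contact_force: [-8.0, -3.9, 15.8]
[-6.21940307e-02  6.26818432e-01  1.50042751e+00 -1.43555908e-03
  1.01217493e+00  3.62470954e-01]
```

```bash
(python3 -m pendant '[0,0,-0.02,0,0,1,1,0,0,0,0,0,1,1,0,0,0,0,0,1,1,0,0,0,0,0,1,1,0,0,0,0,0,1,1,0,0,0,0,0,1,1,0,0,0,0,0,1,1,0,0,0,0,0,1,1]';python3 -m pendant '[0,0,0,0,0,1,1,0,0,0,0,0,1,1,0,0,0.01,0,0,1,1,0,0,0,0,0,1,1,0,0,0.01,0,0,1,1,0,0,0,0,0,1,1,0,0,0.01,0,0,1,1,0,0,0.01,0,0,1,1]';python3 -m pendant '[0,0,0.01,0,0,1,1,0,0,0,0,0,1,1,0,0,0.01,0,0,1,1,0,0,0,0,0,1,1,0,0,0.01,0,0,1,1,0,0,0,0,0,1,1,0,0,0.01,0,0,1,1,0,0,0.01,0,0,1,1]')|grep -v -e grip -e finger;python3 -c "
from h import *
print(get_obs()['joint_positions'],get_obs()['moment'])"
```

```text
time: 22.85
tool_pos: [597.1, 39.9, 74.0]
tcp_rot: [-3.14, 0.002, 0.586]
contact_force: [-9.9, -1.2, 10.5]
time: 23.65
tool_pos: [597.3, 40.7, 73.0]
tcp_rot: [-3.14, 0.002, 0.028]
contact_force: [-10.3, 3.1, 12.2]
time: 24.45
tool_pos: [597.2, 41.4, 71.9]
tcp_rot: [-3.141, 0.003, -0.531]
contact_force: [-11.5, 4.8, 16.0]
[-0.05990057  0.62977507  1.50414418  0.00244678  1.00962681  2.04038761] [0.92016874 2.19615609 0.21647958]
```

The nut runs down at about 13 mm a turn on the middle bolt, so that is the right-hand one. I'll keep turning, easing the side load.

```bash
(python3 -m pendant '[-0.04,0.02,0,0,0,1,1,0,0,0,0,0,1,1,0,0,0,0,0,1,1,0,0,0,0,0,1,1,0,0,0,0,0,1,1,0,0,0,0,0,1,1,0,0,0,0,0,1,1]';python3 -m pendant '[0,0,0,0,0,1,1,0,0,0,0,0,1,1,0,0,0,0,0,1,1,0,0,0,0,0,1,1,0,0,0,0,0,1,1,0,0,0,0,0,1,1,0,0,0,0,0,1,1]')|grep -v -e grip -e finger;python3 -c "
from h import *
print(get_obs()['joint_positions'],get_obs()['moment'])"
```

```text
time: 25.15
tool_pos: [596.9, 41.5, 71.2]
tcp_rot: [-3.14, 0.002, -1.02]
contact_force: [-4.9, 5.5, 6.4]
time: 25.85
tool_pos: [597.4, 41.2, 70.7]
tcp_rot: [-3.141, 0.002, -1.509]
contact_force: [-2.4, 4.4, 2.1]
[-6.01440868e-02  6.30156323e-01  1.50755571e+00  2.46583131e-03
  1.00306554e+00  3.01807605e+00] [0.70379627 0.51093443 0.03725876]
```

```bash
(python3 -m pendant '[0,0,0,0,0,0,-0.45,0,0,0,0,0,0,-0.45,0,0,0,0,0,0,-0.45,0,0,0,0,0,0,-0.45,0,0,0.03,0,0,0,-0.45]') ; python3 -c "
from h import *
p=get_obs()['tool_pos'];print(p)"
```

```text
time: 26.35
tool_pos: [597.4, 39.6, 69.3]
tcp_rot: [-3.141, 0.0, -1.506]
contact_force: [0.5, 0.0, -0.3]
grip_width: 66.8
finger_force: 0.0
[597.37505955  39.6144807   69.29880845]
```

```bash
(python3 -m pendant '[0,0,0.03,0,0,-1,-0.45,0,0,0.03,0,0,-1,-0.45,0,0,0,0,0,-1,-0.45,0,0,0,0,0,-1,-0.45,0,0,0,0,0,-1,-0.45,0,0,0,0,0,-1,-0.45,0,0,0,0,0,-1,-0.45,0,0,0,0,0,-1,-0.45,0,0,0,0,0,-1,-0.45,0,0,0,0,0,-1,-0.45,0,0,0,0,0,-1,-0.45,0,0,0,0,0,-1,-0.45]'
python3 -m pendant '[0,0,0,0,0,-1,-0.45,0,0,0,0,0,-1,-0.45,0,0,0,0,0,-1,-0.45,0,0,0,0,0,-1,-0.45,0,0,0,0,0,-1,-0.45,0,0,0,0,0,-1,-0.45,0,0,0,0,0,-1,-0.45,0,0,0,0,0,-1,-0.45,0,0,0,0,0,-1,-0.45,0,0,0,0,0,-1,-0.45,0,0,0,0,0,-1,-0.45,0,0,0,0,0,-1,-0.45]'
python3 -m pendant '[0,0,0,0,0,-1,-0.45,0,0,0,0,0,-1,-0.45,0,0,0,0,0,-1,-0.45,0,0,0,0,0,-1,-0.45,0,0,0,0,0,-1,-0.45,0,0,0,0,0,-1,-0.45,0,0,0,0,0,-1,-0.45,0,0,0,0,0,-1,-0.45,0,0,0,0,0,-1,-0.45,0,0,0,0,0,-1,-0.45,0,0,0,0,0,-1,-0.45,0,0,0,0,0,-1,-0.45]'
python3 -m pendant '[0,0,0,0,0,-1,-0.45,0,0,0,0,0,-1,-0.45,0,0,0,0,0,-1,-0.45,0,0,0,0,0,-1,-0.45,0,0,0,0,0,-1,-0.45,0,0,0,0,0,-1,-0.45,0,0,0,0,0,-1,-0.45,0,0,0,0,0,-1,-0.45,0,0,0,0,0,-1,-0.45]'
python3 -m pendant '[0,0,0,0,0,0,1,0,0,0,0,0,0,1,0,0,0,0,0,0,1,0,0,0,0,0,0,1,0,0,0,0,0,0,1]')
```

```text
time: 27.55
tool_pos: [597.2, 39.7, 67.3]
tcp_rot: [-3.141, -0.0, -0.665]
contact_force: [0.5, -0.1, 0.2]
grip_width: 66.2
finger_force: 0.0
time: 28.75
tool_pos: [597.2, 39.7, 67.3]
tcp_rot: [-3.142, -0.0, 0.173]
contact_force: [0.5, 0.7, 0.1]
grip_width: 66.3
finger_force: 0.0
time: 29.95
tool_pos: [597.2, 39.7, 67.3]
tcp_rot: [3.142, -0.0, 1.01]
contact_force: [-0.2, -0.3, -1.0]
grip_width: 66.5
finger_force: 0.0
time: 30.85
tool_pos: [597.2, 39.7, 67.3]
tcp_rot: [3.141, -0.0, 1.638]
contact_force: [1.4, 0.0, -0.2]
grip_width: 66.8
finger_force: 0.0
time: 31.35
tool_pos: [597.2, 39.7, 67.4]
tcp_rot: [3.142, -0.0, 1.635]
contact_force: [-0.1, 0.1, -0.4]
grip_width: 45.9
finger_force: 29.8
```

```bash
(python3 -m pendant '[0,0,0.005,0,0,1,1,0,0,0.005,0,0,1,1,0,0,0.005,0,0,1,1,0,0,0.005,0,0,1,1,0,0,0.005,0,0,1,1,0,0,0.005,0,0,1,1,0,0,0.005,0,0,1,1,0,0,0.005,0,0,1,1,0,0,0.005,0,0,1,1,0,0,0.005,0,0,1,1,0,0,0.005,0,0,1,1,0,0,0.005,0,0,1,1]'
python3 -m pendant '[0,0,0.005,0,0,1,1,0,0,0.005,0,0,1,1,0,0,0.005,0,0,1,1,0,0,0.005,0,0,1,1,0,0,0.005,0,0,1,1,0,0,0.005,0,0,1,1,0,0,0.005,0,0,1,1,0,0,0.005,0,0,1,1,0,0,0.005,0,0,1,1,0,0,0.005,0,0,1,1,0,0,0.005,0,0,1,1,0,0,0.005,0,0,1,1]')|grep -v -e grip -e finger
```

```text
time: 32.55
tool_pos: [596.6, 39.9, 65.8]
tcp_rot: [-3.141, 0.001, 0.795]
contact_force: [-2.3, 1.2, 3.2]
time: 33.75
tool_pos: [595.7, 40.7, 64.4]
tcp_rot: [-3.14, 0.003, -0.043]
contact_force: [-6.4, 3.4, 7.4]
```

```bash
(python3 -m pendant '[-0.03,0.02,0.002,0,0,1,1,0,0,0.002,0,0,1,1,0,0,0.004,0,0,1,1,0,0,0.004,0,0,1,1,0,0,0.004,0,0,1,1,0,0,0.004,0,0,1,1,0,0,0.004,0,0,1,1,0,0,0.004,0,0,1,1]'
python3 -m pendant '[0,0,0.004,0,0,1,1,0,0,0.004,0,0,1,1,0,0,0.004,0,0,1,1,0,0,0.004,0,0,1,1,0,0,0.004,0,0,1,1,0,0,0.004,0,0,1,1]')|grep -v -e grip -e finger
python3 - <<'E'
from h import *
o=get_obs();print(o["joint_positions"])
m=camera_model("top");save("top","t2.png");
for t in("green_tray","old_bolt","nut_mid","bolt_1_mid"):
  for r in pinpoint("top",t): print(t,round(r["score"],2),np.round(r["location"],1),at_z("top",r["location"],0))
b=cv2.imread("pics/top0.png"); h=cv2.cvtColor(b,cv2.COLOR_BGR2HSV); g=cv2.inRange(h,(50,60,40),(90,255,255)); g[:235]=0;g[325:]=0;g[:,:165]=0;g[:,275:]=0
c=max(cv2.findContours(g,cv2.RETR_EXTERNAL,cv2.CHAIN_APPROX_NONE)[0],key=cv2.contourArea); q=cv2.boxPoints(cv2.minAreaRect(c)); print(q,[np.round(at_z("top",p,30)[:2]).tolist() for p in q])
print(proj("top",[596,40,99]))
E
```

```text
time: 34.55
tool_pos: [595.5, 40.8, 63.7]
tcp_rot: [-3.14, 0.002, -0.601]
contact_force: [-2.8, 6.4, 6.8]
time: 35.15
tool_pos: [596.0, 40.7, 63.0]
tcp_rot: [-3.141, 0.002, -1.02]
contact_force: [-2.4, 6.1, 5.3]
[-6.11060554e-02  6.38333055e-01  1.51736726e+00  2.43001538e-03
  9.86170389e-01  2.52855880e+00]
green_tray 0.86 [220.1 277.4] [440.31223211 211.15334827   0.        ]
green_tray 0.46 [339.9 207.4] [608.04188632 -58.34912      0.        ]
old_bolt 0.71 [202.7 268.9] [458.75521104 251.6647868    0.        ]
old_bolt 0.66 [503.9 264.7] [ 482.16030751 -434.08621598    0.        ]
nut_mid 0.57 [436.8 234.5] [ 548.82934281 -282.42111714    0.        ]
nut_mid 0.41 [488.5 175.3] [ 692.63039142 -407.56645056    0.        ]
bolt_1_mid 0.93 [175.7 178.1] [670.30695644 327.6701546    0.        ]
bolt_1_mid 0.53 [259.7 203.9] [612.48818673 128.30409984   0.        ]
[[172.70619 309.03607]
 [179.28453 241.05978]
 [263.04846 249.16595]
 [256.4701  317.14224]] [[368.0, 304.0], [517.0, 300.0], [503.0, 113.0], [354.0, 121.0]]
[np.float64(295.69060588493926), np.float64(201.82308382772572)]
```

```bash
python3 -m pendant '[0,0,-0.1,0,0,0,1,0,0,-0.15,0,0,0,1,0,0,-0.25,0,0,0,1,0,0,-0.3,0,0,0,1,0,0,-0.3,0,0,0,1,0,0,-0.3,0,0,0,1,0,0,-0.3,0,0,0,1,0,0,-0.3,0,0,0,1,0,0,0,0,0,0,1]'
python3 - <<'E'
from h import *
save("scene","s2.png");save("top","t3.png")
for c in("scene","top"):
  for r in pinpoint(c,"bolt_1_mid"): print(c,round(r["score"],2),np.round(r["location"],1))
  print([np.round(proj(c,p)).tolist() for p in((599,127,52),(598,40,112),(595,-45,52))])
E
```

```text
time: 36.3
tool_pos: [597.2, 39.1, 124.1]
tcp_rot: [-3.139, -0.002, -1.017]
contact_force: [0.6, 0.3, -7.8]
grip_width: 45.8
finger_force: 29.8
scene 0.95 [454.4 197.2]
scene 0.94 [380.3 226.7]
scene 0.87 [412.  249.6]
[[382.0, 225.0], [359.0, 228.0], [332.0, 269.0]]
top 0.68 [171.6 176.7]
top 0.65 [256.5 202.1]
top 0.42 [260.  170.1]
[[257.0, 205.0], [295.0, 199.0], [335.0, 208.0]]
```

The wrist carries about 7.8 N, which is the nut plus the bolt. Next, the tray.

```bash
python3 -m pendant '[-0.3,0.1,0,0,0,0,1,-0.5,0.17,0,0,0,0,1,-0.6,0.2,0,0,0,0,1,-0.65,0.22,0,0,0,0,1,-0.65,0.22,0,0,0,0,1,-0.65,0.22,0,0,0,0,1,-0.65,0.22,0,0,0,0,1,-0.65,0.22,0,0,0,0,1,-0.65,0.22,0,0,0,0,1,-0.6,0.2,0,0,0,0,1,-0.5,0.17,0,0,0,0,1,-0.23,0.09,0,0,0,0,1]'
python3 -m pendant '[0,0,0,0,0,0,1,0,0,0,0,0,0,1]'
python3 - <<'E'
from h import *
o=get_obs();print(o["joint_positions"])
m=camera_model("wrist");im=save("wrist","w5.png");save("top","t4.png");save("scene","s4.png")
for c in("wrist","top","scene"):
  for t in("green_tray","old_bolt"):
    for r in pinpoint(c,t): print(c,t,round(r["score"],2),np.round(r["location"],1),at_z(c,r["location"],0,m if c=="wrist" else None)[:2])
E
```

```text
time: 37.7
tool_pos: [432.8, 173.9, 122.3]
tcp_rot: [3.141, 0.0, -1.016]
contact_force: [-0.2, -0.4, -8.3]
grip_width: 46.3
finger_force: 29.8
time: 37.9
tool_pos: [435.0, 172.8, 122.5]
tcp_rot: [-3.141, -0.001, -1.017]
contact_force: [0.4, -0.3, -8.1]
grip_width: 46.3
finger_force: 29.8
[ 2.14479921e-01  3.58476369e-01  1.82510900e+00 -3.41882650e-04
  9.56769210e-01  2.80265293e+00]
top old_bolt 0.23 [507.7 265.5] [ 480.50569939 -442.68392431]
scene green_tray 0.57 [349.  195.3] [445.16236997 200.01890332]
scene old_bolt 0.95 [366.2 183.8] [451.20572175 263.75575156]
```

```bash
(python3 -m pendant '[0,0,0.3,0,0,0,1,0,0,0.4,0,0,0,1,0,0,0.4,0,0,0,1,0,0,0.3,0,0,0,1,0,0,0.2,0,0,0,1,0,0,0.1,0,0,0,1,0,0,0,0,0,0,1]';python3 -m pendant '[0,0,0.06,0,0,0,1,0,0,0.06,0,0,0,1]';python3 -m pendant '[0,0,0.06,0,0,0,1,0,0,0,0,0,0,1]';python3 -m pendant '[0,0,0.06,0,0,0,1,0,0,0,0,0,0,1]')|grep -v -e grip -e finger
```

```text
time: 39.05
tool_pos: [434.2, 172.9, 71.0]
tcp_rot: [3.141, 0.0, -1.017]
contact_force: [-0.2, 0.3, -8.0]
time: 39.25
tool_pos: [434.7, 173.0, 68.0]
tcp_rot: [-3.14, -0.0, -1.017]
contact_force: [-0.7, -0.4, -8.1]
time: 39.45
tool_pos: [434.2, 172.9, 65.8]
tcp_rot: [3.141, 0.0, -1.017]
contact_force: [0.1, 0.5, -7.4]
time: 39.65
tool_pos: [434.2, 172.9, 63.9]
tcp_rot: [3.141, 0.0, -1.017]
contact_force: [-0.3, -0.5, -7.3]
```

```bash
(python3 -m pendant '[0,0,0.05,0,0,0,1,0,0,0,0,0,0,1]';python3 -m pendant '[0,0,0.05,0,0,0,1,0,0,0,0,0,0,1]')|grep -v -e grip -e finger
```

```text
time: 39.85
tool_pos: [434.8, 173.0, 62.8]
tcp_rot: [-3.14, -0.0, -1.018]
contact_force: [0.9, -0.5, -5.1]
time: 40.05
tool_pos: [435.0, 173.1, 61.4]
tcp_rot: [-3.14, -0.0, -1.017]
contact_force: [1.2, 1.1, -2.8]
```

```bash
(python3 -m pendant '[0,0,0.04,0,0,0,1,0,0,0,0,0,0,1]';python3 -m pendant '[0,0,0.03,0,0,0,1,0,0,0,0,0,0,1]')|grep -v -e grip -e finger
```

```text
time: 40.25
tool_pos: [435.0, 173.1, 60.9]
tcp_rot: [-3.14, -0.001, -1.017]
contact_force: [-0.7, 0.5, 6.1]
time: 40.45
tool_pos: [435.1, 173.2, 60.7]
tcp_rot: [-3.139, -0.001, -1.017]
contact_force: [-2.1, -0.8, 15.3]
```

Seated. I'll ease the push, release with a partial opening and rise.

```bash
(python3 -m pendant '[0,0,-0.05,0,0,0,1,0,0,0,0,0,0,-0.4,0,0,0,0,0,0,-0.4,0,0,0,0,0,0,-0.4,0,0,0,0,0,0,-0.4]';python3 -m pendant '[0,0,-0.2,0,0,0,-0.4,0,0,-0.5,0,0,0,-0.4,0,0,-0.8,0,0,0,-0.4,0,0,-1,0,0,0,-0.4,0,0,-1,0,0,0,-0.4,0,0,-1,0,0,0,-0.4]';python3 -m pendant '[0.8,0.5,-0.5,0,0,0,-0.4,0.8,0.5,-0.5,0,0,0,-0.4,0.8,0.5,0,0,0,0,-0.4,0.8,0.5,0,0,0,0,-0.4,0,0,0,0,0,0,-0.4]')
python3 - <<'E'
from h import *
save("scene","s5.png");save("top","t5.png");save("wrist","w6.png")
for c in("scene","top"):
  for t in("bolt_1_mid","old_bolt","nut_mid"):
    for r in pinpoint(c,t): print(c,t,round(r["score"],2),np.round(r["location"],1))
s=cv2.imread("pics/s5.png")[130:290,290:460]; t=cv2.imread("pics/t5.png")[180:330,160:360]
cv2.imwrite("pics/c5.png",np.hstack([cv2.resize(s,(400,400),interpolation=2),cv2.resize(t,(400,400),interpolation=2)]))
E
```

```text
time: 40.95
tool_pos: [434.2, 172.9, 60.3]
tcp_rot: [3.141, 0.0, -1.017]
contact_force: [-0.8, -0.6, -0.2]
grip_width: 63.9
finger_force: 0.0
time: 41.55
tool_pos: [434.0, 172.9, 197.1]
tcp_rot: [-3.141, 0.0, -1.017]
contact_force: [0.7, 0.1, 0.4]
grip_width: 64.6
finger_force: 0.0
time: 42.05
tool_pos: [433.6, 57.4, 226.0]
tcp_rot: [-3.142, -0.001, -1.021]
contact_force: [0.2, 0.4, 0.6]
grip_width: 64.3
finger_force: 0.0
scene bolt_1_mid 0.95 [380.3 226.3]
scene bolt_1_mid 0.94 [452.4 196.4]
scene bolt_1_mid 0.84 [414.6 249.7]
scene bolt_1_mid 0.5 [362.8 186.7]
scene old_bolt 0.8 [365.  184.4]
scene nut_mid 0.88 [342.6 175.4]
scene nut_mid 0.65 [235.9 340.4]
scene nut_mid 0.6 [343.2 174.7]
top bolt_1_mid 0.82 [259.7 170.5]
top bolt_1_mid 0.61 [171.  176.8]
top bolt_1_mid 0.58 [260.5 206.4]
top nut_mid 0.57 [438.7 234.4]
```

View pics/c5.png

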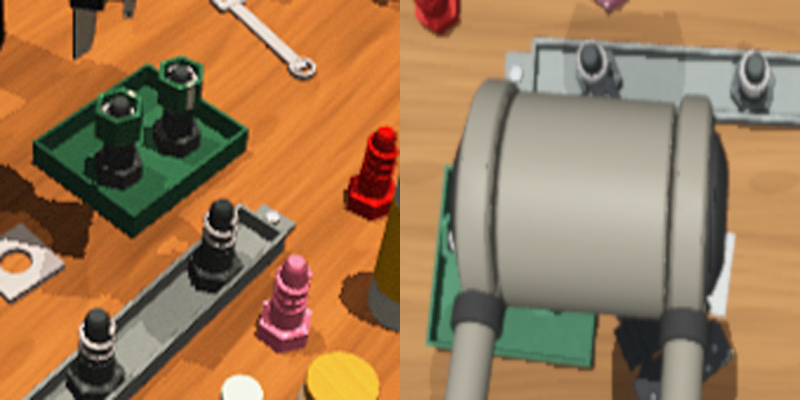

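The last picture shows the new bolt standing upright in the tray at crop (120,140), with the nut on it, beside the finished one at (180,105). The two left-hand bolts are still in the channel at (218,240) and (97,345). Handing in.

```bash
python3 -c "
from h import *
print([proj('scene',[434.5,173,z]) for z in (78,84)])
print(close_job())"
```

```text
[[np.float64(339.7924407858119), np.float64(175.34406652612185)], [np.float64(339.8559180671853), np.float64(173.44038352530868)]]
the job is handed in; nothing more can be done
None
```

The job is handed in, with no verdict returned: the middle bolt proved right-hand, and with the nut run down past flush (tip about 4 mm above it by my estimate) it stands in the green tray beside the finished one, the other two still in the channel.

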